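# Re-lay the repair kit on its foam shadow pads

## Robot

A 6-joint arm with a two-finger parallel gripper is mounted at the origin on a cart in front of the work surface, level with it; the furniture and walls round the work are solid. World frame = base frame: x ahead of the robot, y to its left, z up, the work surface at z = 0. Lengths are in mm, angles in rad, forces in N, time in s.
With the tool pointing down it reaches from about 275 to 1000 mm from the base axis. Payload 8.4 kg.
Tool frame: the origin (TCP) lies on the centre line of the jaws, within the pads' length; the fingertips stand r.tip_reach ahead of it and the grasp point (between the pads) lies 11 mm behind it (r.tip_reach is the distance from the TCP to the fingertips, in mm); z points along the fingers, y is the line along which they close (so a half turn about z gives the same grasp; the last joint's range is limited). The gripper opens to 85 mm and grips with 20 to 120 N. Pads are 22 mm wide; open, the fingers measure 114 mm over their backs; the gripper's body (76 mm by 85 mm) begins 54 mm behind the grasp point. The pads swing forward as they close: fully open they stand 13 mm farther back than shut.
Start: joints at [-1.106, 0.353, 1.633, -0, 1.155, -0.002], TCP at [281.268, -558.136, 239.281] pointing down, gripper open.
Joint ranges: [-2.63, 2.63], [-0.92, 2.1], [0.06, 2.66], [-1.3, 4.44], [0, 2.69], [-3.02, 3.02]. Speed limits (rad/s): [2.22, 2.22, 2.79, 3.14, 3.14, 3.14].

## Interface

Orientations are given as [roll, pitch, yaw] about the fixed x, y, z axes, in that order (R = Rz(yaw) Ry(pitch) Rx(roll)).
In Python, from rig import r gives the robot as it stands.
- The arm moves only by the tool carry_out, never from a script. Its argument "targets" is a list of rows, each an object with "dp": the shift along the tool's x, y, z in mm, a list of three; "yaw": the turn about the tool's z in degrees. A call has 1 to 12 rows; each row is the pose to reach, as a shift and turn from the pose commanded when the call began, along the tool's axes at that moment; what a row does not reach only later rows make up. A row lasts 1/8 s, in which the tool goes at most 62.5 mm and 10.7 degrees, less where a joint would pass 70% of its speed; a pose out of reach is approached as far as the arm can. A call with a gripper value outside its range is refused whole. "fingers" is the opening, from -1 (shut) to 1 (fully open), so that 0 is half open, set as the call begins (left out, the last holds). The fingers move at their own pace and stop on an object; "grip_force" is the grip in N (left out, the last holds). Time passes only in rows, so rows that repeat a pose let the fingers close. It gives the time, the measured TCP pose, the force, the opening and the grip force at its end, in the units of the state.
- r.sense(): the state, without advancing time (a new reading comes with each control period).
- r.grab_frame(name): name is "scene" or "top"; returns the picture (480x640x3 uint8, red, green, blue); there is no depth.
- r.get_calibration(name): a dict with "fx", "fy", "cx", "cy" (pixels), "dist_coeffs" ([k1, k2, p1, p2, k3] as OpenCV has them; the pictures are not rectified), "rvec" (rotation vector, rad) and "tvec" (3), from world to camera coordinates, as OpenCV has them. Camera axes: x right, y down, z forward; pixel columns grow to the right and rows downward; lengths in mm; the calibration is good to about 2 mm. A picture is of the moment at which its call begins. get_calibration takes no time and is no camera call.
- r.sign_off(): hands the job in; it is judged then, once.
The state is a dict: "clock": time; "qpos": joint angles; "qvel": joint speeds; "joint_efforts": joint torques, N m; "eef_pos": TCP position; "tcp_rot": TCP orientation; "contact_force": force on the tool from outside, world axes, zero at the start; "wrist_torque": the same for the moment, N m; "opening": opening from 0.0 (shut) to 1.0 (fully open); "grasp_force": force on a finger pad.
Only numpy, scipy, OpenCV 4.12 (cv2) and the standard library are available. Lean on these libraries where they do the work, as an engineer would, in place of code of your own. Each camera call takes 0.05 s, during which the arm holds its last target. There are 200 camera calls.

## Task

Put the repair kit back on its foam pads: lay the blue screwdriver, the roll of yellow tape, the spool of orange thread and the green-and-white battery each in the cut-out of its own shape and colour, sitting fully down in the cut-out and let go. The screwdriver goes with its handle in the wide part and its blade along the narrow slot; the roll and the spool stay right side up. Leave the white tape roll where it is.

Things in the scene. Friction and masses are not known exactly. Their poses are not given: they have to be found in the camera images.
- driver_handle (a point): Screwdriver with a blue handle, loose, lying flat. This point is the centre of the handle, on the tool's axis, 11 mm above what it lies on. Its x axis points along the tool to the blade tip; z is up. Handle 104 mm long (from 52 mm behind to 52 mm ahead of the point), about 23 mm across and 22 mm high; the last 25 mm before the shank taper. A thin shank and blade (6 mm) go on to 131 mm ahead of the point. Its weight is at the handle (0.08 kg): grasp the handle across, here.
- tape_centre (a point): Roll of yellow tape, loose, lying flat: a ring 56 mm outside diameter, 22 mm high, hole about 26 mm. The point is its centre, 11 mm above its underside; z is up.
- spool_centre (a point): Spool of orange thread, loose, standing upright: 43 mm diameter at the two flanges (36 mm at the waist, 10 to 24 mm above its underside), 47 mm high. The point is its centre, 23.5 mm above its underside; z is up.
- battery_centre (a point): Green-and-white AA battery, loose, lying on its side: a cylinder 50 mm long, 17 mm diameter. The point is its centre, 8 mm above what it lies on; its y axis is the battery's long axis (either end may point either way in the pad).
- driver_pad: Fixed black foam pad, 216 x 58 mm (x, y), 6 mm thick, with a blue-floored screwdriver-shaped cut-out 4 mm deep (floor 2 mm above the bench). Origin: centre of its underside. Its x axis points along the cut-out to the blade end. Wide handle part: x from -99 to +21 mm, 40 mm wide; narrow slot: x from +21 to +99 mm, 18 mm wide. The handle centre of the screwdriver belongs at x = -39 mm, y = 0.
- tape_pad: Fixed square black foam pad, 84 x 84 x 6 mm, with a yellow-floored round cut-out of 71 mm diameter at its middle, 4 mm deep (floor 2 mm above the bench). Origin: centre of its underside.
- spool_pad: Fixed square black foam pad, 74 x 74 x 6 mm, with an orange-floored round cut-out of 58 mm diameter at its middle, 4 mm deep (floor 2 mm above the bench). Origin: centre of its underside.
- battery_pad: Fixed black foam pad, 84 x 52 x 6 mm (x, y), with a green-floored rectangular cut-out of 66 x 33 mm (x, y) at its middle, 4 mm deep (floor 2 mm above the bench). Origin: centre of its underside. The battery lies along the pad's x axis.
- white_roll_centre (a point): Roll of white tape, loose, 66 mm diameter, 22 mm high, no part of the kit: leave it. The point is its centre, 11 mm above its underside. Beware behind it: a chest of drawers, 285 mm high (y 0.11 to 0.45 m, x beyond 0.69 m; a part-open middle drawer, its knob reaches x = 0.63 m). In front: a vice, 143 mm high (x up to 0.50, y 0.01 to 0.20 m). Cross over the vice with the arm drawn in.
Mind the look-alikes: they are no part of the job. Leave any pink look-alike of the spool_pad alone.

How it is judged (in metres and radians):
At the end, for the whole second after the job is handed in: Tape roll and spool upright on the floor of their round cut-outs (10 mm of centre); battery down in the green one (12 mm, 0.35 rad); screwdriver handle down in the wide blue part (12 mm, 0.2 rad), blade to the slot; all released, at rest; white roll moved < 20 mm (horizontal distance between tape_centre and tape_pad below 0.01 m and height (world z) of tape_centre below 0.016 m and angle between each of tape_centre, spool_centre's own z axis and vertical below 0.05 rad and linear speed of each of tape, spool, battery, driver below 0.02 m/s and horizontal distance between spool_centre and spool_pad below 0.01 m and height (world z) of spool_centre below 0.0285 m and horizontal distance between battery_centre and battery_pad below 0.012 m and height (world z) of battery_centre below 0.0125 m and angle between battery_centre's own y axis and vertical above 1.53 rad and angle between the y axis of battery_centre and the x axis of battery_pad, either way round below 0.35 rad and x of driver_handle in the frame of driver_pad between -0.052 and -0.026 m and y of driver_handle in the frame of driver_pad between -0.012 and 0.012 m and angle between the x axis of driver_handle and the x axis of driver_pad, either way round below 0.2 rad and x of driver_pad in the frame of driver_handle above 0 m and height (world z) of driver_handle below 0.0155 m); the robot touches nothing.
It fails at once if the white tape roll is moved by more than 20 mm (distance of white_roll_centre from where it was at the start of the episode above 0.02 m).
It also fails if it takes over 120 s, if anything falls off the work surface, if the arm or the gripper's body presses on something with over 40 N, if the wrist force passes 120 N, or if a joint passes its speed limit or range.

## Working session

There is one attempt and no reset: what is moved stays moved. The work goes in short steps, Python scripts to look and compute and a tool call to move; the robot and the scene stay as the last step left them, time stands still between calls to the robot, and variables do not carry over. Pictures are saved under pics/ and viewed, at most 14 in all, crops included, and the job is handed in when it is done.

Besides the shell and the picture viewer there is one more tool, called after "Request:" as name([rows], argument=value, ...), one row to a line, values as JSON. carry_out: Moves the arm, as the interface text tells. Its arguments: {"type":"object","properties":{"targets":{"type":"array","items":{"type":"object","properties":{"dp":{"type":"array","items":{"type":"number"}},"yaw":{"type":"number"}}}},"fingers":{"type":"number"},"grip_force":{"type":"number"}},"required":["targets"]}

```bash
ls; mkdir -p pics; python3 - <<'E'
from rig import r
import cv2,numpy as np
for n in("scene","top"):
    im=r.grab_frame(n); cv2.imwrite(f"pics/{n}0.png",im[:,:,::-1]); c=r.get_calibration(n); print(n,c)
    R=cv2.Rodrigues(np.array(c["rvec"],float))[0]; print(-R.T@np.array(c["tvec"]))
print(r.sense(), r.tip_reach)
E
```

```text
pics
scene {'fx': 606.6488094452029, 'fy': 606.6488094452029, 'cx': 311.71205418597043, 'cy': 241.1793762431194, 'dist_coeffs': array([-0.09078724,  0.        ,  0.        ,  0.        ,  0.        ]), 'rvec': array([ 1.32190982, -2.12438461,  1.0246966 ]), 'tvec': array([ 140.36303715,  344.37605136, 1312.15558694])}
[-640.45718828  504.67770523 1093.23553506]
top {'fx': 480.21791488304456, 'fy': 480.21791488304456, 'cx': 317.87591974366376, 'cy': 235.48789689544233, 'dist_coeffs': array([-0.07887587,  0.        ,  0.        ,  0.        ,  0.        ]), 'rvec': array([ 1.98497687, -2.22594438,  0.24838884]), 'tvec': array([ -77.14405088,  521.75142562, 1334.43884836])}
[ 203.4438251  -102.1280854  1416.71565917]
{'clock': 0.1, 'qpos': array([-1.10634945e+00,  3.53618028e-01,  1.63404936e+00,  2.13283919e-05,
        1.15520097e+00, -2.40049541e-03]), 'qvel': array([-0.00052344, -0.0007105 , -0.00015288,  0.00047609,  0.0001699 ,
        0.00136383]), 'joint_efforts': array([ 1.31086745e-04, -6.06355762e+01, -3.42821360e+01,  3.61680247e-05,
        3.93782029e-03,  3.55304769e-05]), 'eef_pos': array([ 281.115972  , -557.74697414,  238.61675458]), 'tcp_rot': array([-3.14031700e+00, -2.25641090e-05,  4.66838733e-01]), 'contact_force': array([ 0.15216668, -0.11144763,  0.0672291 ]), 'wrist_torque': array([ 0.03773052, -0.00080132, -0.02138502]), 'grasp_force': 0.0, 'opening': 0.9997343703370081} 8.0
```

View pics/scene0.png

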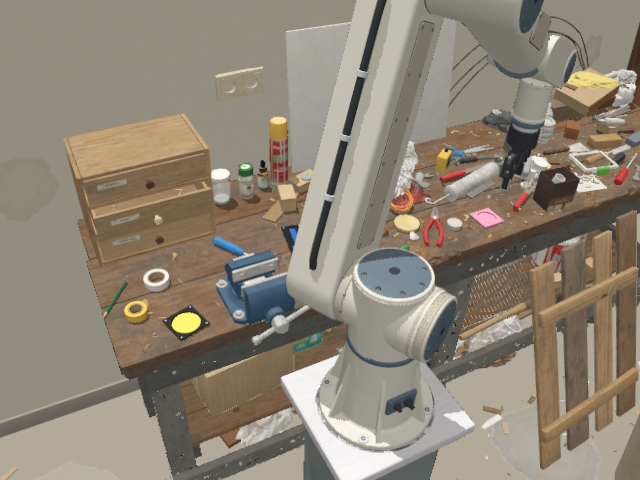

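View pics/top0.png

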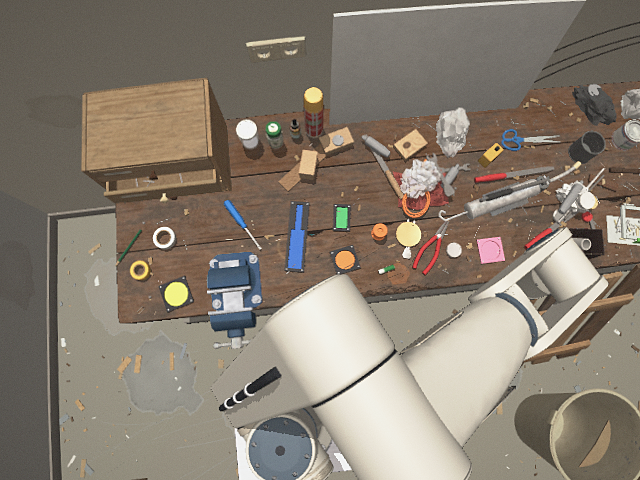

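The top view shows everything:
- White roll (164,237), yellow tape (139,270), yellow pad (177,293) and screwdriver (240,222).
- Blue pad (297,237), green pad (342,218), orange pad (345,260) and spool (380,231).
- Battery (387,269).

The look-alikes are the yellow disc (408,234), the orange ring (415,204) and the pink pad (490,250). I'll enlarge to confirm and measure by colour.

```bash
cat > h.py <<'E'
from rig import r
import cv2,numpy as np
def cal(n):
    c=r.get_calibration(n); K=np.array([[c["fx"],0,c["cx"]],[0,c["fy"],c["cy"]],[0,0,1]])
    return K,np.array(c["dist_coeffs"]),cv2.Rodrigues(np.array(c["rvec"],float))[0],np.array(c["tvec"],float)
def ray(n,px,z):
    "pixels -> world points on the plane at height z"
    K,d,R,t=cal(n); u=cv2.undistortPoints(np.float64(px).reshape(-1,1,2),K,d)[:,0]
    v=np.c_[u,np.ones(len(u))]@R; o=-R.T@t
    return o+v*((z-o[2])/v[:,2])[:,None]
def blobs(n,im,lo,hi,box,minA=15):
    "colour blobs in box (x0,y0,x1,y1): list of contours"
    x0,y0,x1,y1=box; hsv=cv2.cvtColor(im,cv2.COLOR_RGB2HSV)
    m=cv2.inRange(hsv,np.array(lo),np.array(hi)); q=np.zeros_like(m); q[y0:y1,x0:x1]=m[y0:y1,x0:x1]
    cs=cv2.findContours(q,cv2.RETR_EXTERNAL,cv2.CHAIN_APPROX_NONE)[0]
    return sorted([c for c in cs if cv2.contourArea(c)>=minA],key=cv2.contourArea,reverse=True)
def rect(n,c,z):
    "world min-area rectangle: centre, (long,short), direction of long side in deg"
    w=ray(n,c.reshape(-1,2),z)[:,:2].astype(np.float32)
    (x,y),(a,b),th=cv2.minAreaRect(w)
    if a<b: a,b,th=b,a,th+90
    return np.round([x,y,a,b,(th+90)%180-90],1)
def show(im,box,s,name):
    x0,y0,x1,y1=box; cv2.imwrite(name,cv2.resize(im[y0:y1,x0:x1,::-1],None,fx=s,fy=s,interpolation=cv2.INTER_CUBIC))
E
python3 - <<'E'
from h import *
im=cv2.imread("pics/top0.png")[:,:,::-1].copy()
show(im,(115,190,315,320),4,"pics/cropL.png"); show(im,(280,190,440,290),5,"pics/cropR.png")
J=[("tape",(18,120,90),(32,255,255),(120,255,155,285),22),("tapepad",(22,120,90),(36,255,255),(158,275,197,312),2),
("driver",(98,120,60),(115,255,255),(220,195,264,255),11),("dpad",(105,120,60),(125,255,255),(280,195,315,280),2),
("bpad",(50,100,60),(80,255,255),(325,200,360,240),2),("spad",(5,120,90),(20,255,255),(330,245,360,275),2),
("spool",(3,120,90),(20,255,255),(368,220,392,245),47),("batt",(45,60,40),(85,255,255),(375,258,400,280),8)]
for nm,lo,hi,b,z in J:
    for c in blobs("top",im,lo,hi,b)[:2]:
        print(nm,cv2.boundingRect(c),cv2.contourArea(c),rect("top",c,z))
E
```

```text
tape (130, 260, 21, 20) 281.0 [473.2 399.6  62.   55.5  40.9]
tapepad (164, 282, 24, 24) 421.0 [395.4 301.9  69.6  68.3  83.8]
driver (224, 200, 23, 29) 191.0 [616.6 105.7 104.3  22.5  30.8]
dpad (288, 205, 17, 64) 595.0 [528.3 -74.  196.   40.7 -10.8]
bpad (336, 207, 12, 21) 203.5 [ 571.6 -215.8   63.3   33.7   -7. ]
spad (335, 250, 20, 20) 268.5 [ 439.4 -208.8   57.2   55.7   37.5]
spool (371, 223, 17, 18) 205.5 [ 504.2 -316.4   52.9   43.2  -33.9]
batt (384, 265, 11, 7) 34.0 [ 399.  -335.7   30.1   13.2  -75. ]
```

View pics/cropL.png

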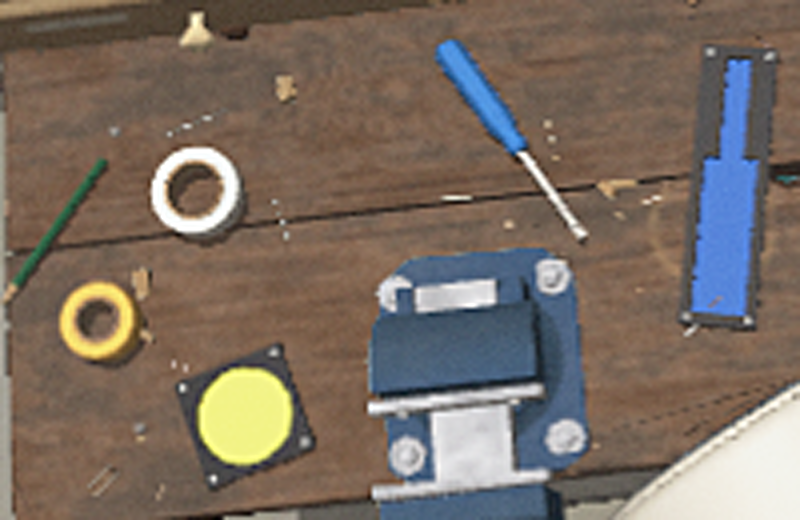

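View pics/cropR.png

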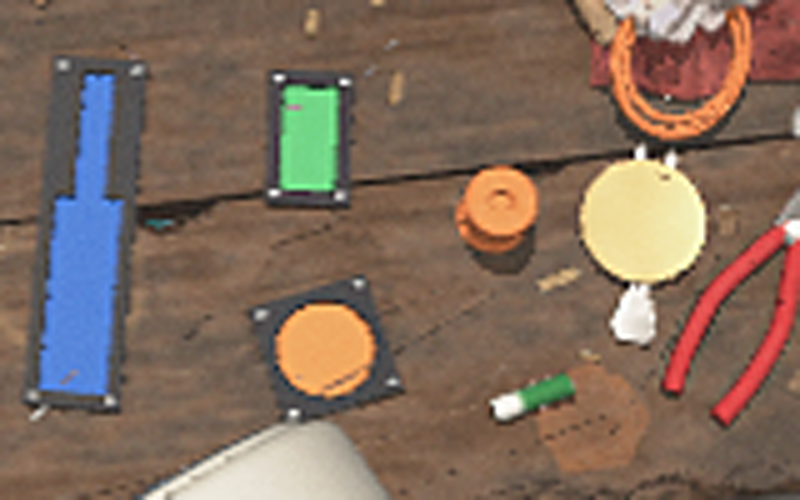

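cropL shows one yellow roll (97,318), the yellow-floored pad, the blue screwdriver with its blade pointing lower right, and the blue pad with its slot at the top. cropR shows one spool (500,205), the orange pad (325,350), the green pad (310,140) and the battery (532,395). The pale disc at (643,220) is no part of the kit. Next I refine positions by casting onto mid-height planes.

```bash
python3 - <<'E'
from h import *
im=cv2.imread("pics/top0.png")[:,:,::-1].copy()
J=[("tape",(15,90,70),(32,255,255),(120,255,155,285),11),("tapepad",(22,120,90),(36,255,255),(158,275,197,312),2),
("spad",(5,120,90),(20,255,255),(330,245,360,275),2),("spool",(3,120,50),(20,255,255),(366,220,392,245),23.5),("white",(0,0,150),(180,60,255),(148,222,182,252),11)]
for nm,lo,hi,b,z in J:
    c=blobs("top",im,lo,hi,b)[0]
    (x,y),ra=cv2.minEnclosingCircle(ray("top",c.reshape(-1,2),z)[:,:2].astype(np.float32)); print(nm,round(x,1),round(y,1),round(ra,1),rect("top",c,z))
# battery: green or white
hsv=cv2.cvtColor(im,cv2.COLOR_RGB2HSV); m=cv2.inRange(hsv,(45,60,40),(85,255,255))|cv2.inRange(hsv,(0,0,140),(180,70,255))
q=np.zeros_like(m); q[260:278,376:398]=m[260:278,376:398]
c=max(cv2.findContours(q,0,1)[0],key=cv2.contourArea); print("batt",cv2.boundingRect(c),rect("top",c,8))
P=lambda l,o,s:np.array(l,float)/s+np.array(o)-.4
L=P([(212,479),(302,441),(275,351),(184,386)],(115,190),4);print("tpad",ray("top",L,6).round(1).tolist(),ray("top",L,6).mean(0))
for nm,l in [("dpad",[(33,397),(110,401),(138,70),(63,65)]),("bpad",[(274,193),(340,197),(345,82),(278,78)]),("spad",[(293,414),(391,382),(358,284),(260,314)])]:
    w=ray("top",P(l,(280,190),5),6)[:,:2]; a=(w[2]+w[3]-w[0]-w[1])/2
    print(nm,w.mean(0).round(1),"len",np.hypot(*a).round(1),"yaw",np.degrees(np.arctan2(a[1],a[0])).round(1))
K,d,R,t=cal("top")
for nm,lo,hi,b in[("wide",(105,120,60),(125,255,255),(280,225,315,280)),("slot",(105,120,60),(125,255,255),(280,195,315,228)),]:
    print(nm,rect("top",blobs("top",im,lo,hi,b)[0],2))
E
```

```text
tape 485.1 397.8 40.0 [476.7 399.2  73.   63.2 -84.2]
tapepad 395.4 301.3 35.8 [395.4 301.9  69.6  68.3  83.8]
spad 439.5 -208.4 29.7 [ 439.4 -208.8   57.2   55.7   37.5]
spool 508.9 -319.6 27.8 [ 508.8 -319.7   55.2   43.9  -33.7]
white 568.7 328.0 34.0 [569.1 327.4  65.7  62.   83.5]
batt (378, 265, 17, 9) [ 397.1 -327.8   48.8   16.   -73.5]
tpad [[350.6, 326.7, 6.0], [371.3, 258.4, 6.0], [440.2, 274.6, 6.0], [421.5, 344.2, 6.0]] [395.8981569  300.99116877   6.        ]
dpad [527.8 -74.4] len 205.4 yaw -10.9
bpad [ 570.3 -215.2] len 72.4 yaw -9.3
spad [ 440.1 -208.6] len 62.8 yaw 11.0
wide [497.1 -68.1 132.6  40.7 -10.8]
slot [589.7 -85.9  70.6  19.  -10.2]
```

Request:
carry_out([
  {"dp": [0, 0, 0], "yaw": 0},
  {"dp": [0, 0, 0], "yaw": 0},
  {"dp": [0, 0, 0], "yaw": 0},
  {"dp": [0, 0, 0], "yaw": 0},
  {"dp": [0, 0, 0], "yaw": 0},
  {"dp": [0, 0, 0], "yaw": 0},
], fingers=0.0, grip_force=40)

```text
clock: 0.85
eef_pos: [281.3, -558.1, 239.3]
tcp_rot: [3.142, 0.0, 0.467]
contact_force: [-0.4, 0.5, 0.9]
opening: 0.503
grasp_force: 0.0
```

```bash
python3 -c "
from rig import r
print(r.tip_reach,r.sense()['opening'])"
```

```text
8.0 0.5032481348946772
```

```bash
cat > to.py <<'E'
import sys,numpy as np
from rig import r
def to(x,y,z,yaw):
    s=r.sense(); p=s["eef_pos"]; w=np.degrees(s["tcp_rot"][2]); a=np.radians(w)
    d=np.array([x,y,z])-p; c,n=np.cos(a),np.sin(a)
    print("now",p.round(1),round(w,1),"dp",np.round([d[0]*c+d[1]*n,d[0]*n-d[1]*c,-d[2]],1),"yaw",round(-((yaw-w+180)%360-180),1),"q",s["qpos"].round(2))
to(*map(float,sys.argv[1:5]))
E
python3 to.py 397 -328 60 106.5
```

```text
now [ 281.3 -558.1  239.3] 26.7 dp [ 206.9 -153.4  179.3] yaw -79.8 q [-1.11  0.35  1.63 -0.    1.16 -0.  ]
```

Request:
carry_out([
  {"dp": [26, -19, 10], "yaw": -10},
  {"dp": [52, -38, 20], "yaw": -20},
  {"dp": [78, -58, 40], "yaw": -30},
  {"dp": [104, -77, 60], "yaw": -40},
  {"dp": [130, -96, 80], "yaw": -50},
  {"dp": [156, -115, 100], "yaw": -60},
  {"dp": [181, -134, 120], "yaw": -70},
  {"dp": [207, -153, 140], "yaw": -80},
  {"dp": [207, -153, 160], "yaw": -80},
  {"dp": [207, -153, 180], "yaw": -80},
  {"dp": [207, -153, 180], "yaw": -80},
])

```text
clock: 2.22
eef_pos: [396.6, -327.7, 58.3]
tcp_rot: [-3.14, -0.002, 1.863]
contact_force: [0.2, 1.0, -0.3]
opening: 0.502
grasp_force: 0.0
```

```bash
python3 - <<'E'
from h import *
im=r.grab_frame("top"); show(im,(300,200,460,310),5,"pics/b1.png"); print(r.sense()["eef_pos"],r.sense()["tcp_rot"])
E
```

```text
[ 397.07892763 -328.16894368   59.11555261] [-3.14098333e+00 -9.25951368e-04  1.86309757e+00]
```

View pics/b1.png

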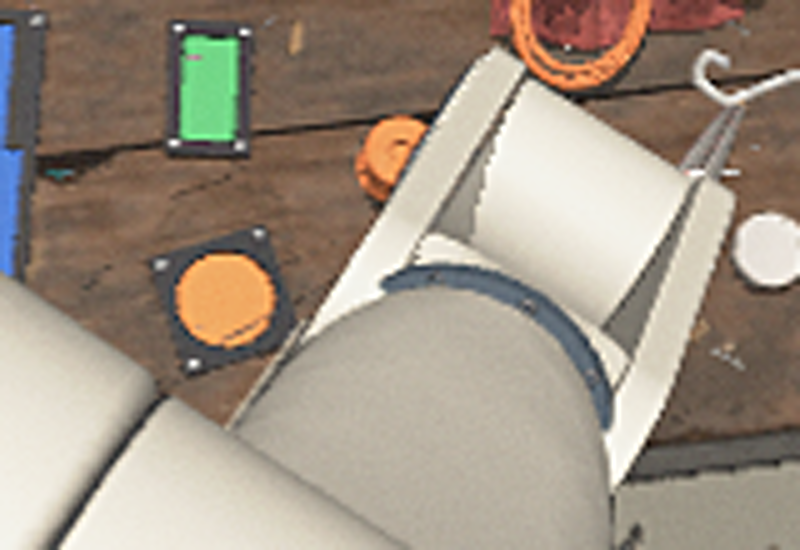

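The arm hides the battery from the top camera, and the pads and spool are untouched. I'll go down on the measured position and feel for the bench.

Request:
carry_out([
  {"dp": [0, 0, 15], "yaw": 0},
  {"dp": [0, 0, 30], "yaw": 0},
  {"dp": [0, 0, 43], "yaw": 0},
  {"dp": [0, 0, 43], "yaw": 0},
  {"dp": [0, 0, 43], "yaw": 0},
])

```text
clock: 2.9
eef_pos: [397.3, -328.4, 16.2]
tcp_rot: [-3.142, -0.0, 1.863]
contact_force: [-0.1, 1.1, 0.4]
opening: 0.5
grasp_force: 0.0
```

Request:
carry_out([
  {"dp": [0, 0, 2], "yaw": 0},
  {"dp": [0, 0, 4], "yaw": 0},
  {"dp": [0, 0, 4], "yaw": 0},
])

```text
clock: 3.28
eef_pos: [397.3, -328.3, 12.3]
tcp_rot: [3.142, 0.0, 1.863]
contact_force: [-0.7, -0.2, 0.2]
opening: 0.503
grasp_force: 0.0
```

Request:
carry_out([
  {"dp": [0, 0, 2], "yaw": 0},
  {"dp": [0, 0, 3], "yaw": 0},
  {"dp": [0, 0, 3], "yaw": 0},
])

```text
clock: 3.65
eef_pos: [397.2, -328.3, 9.2]
tcp_rot: [-3.141, -0.0, 1.863]
contact_force: [-0.5, 0.4, 0.1]
opening: 0.501
grasp_force: 0.0
```

Request:
carry_out([
  {"dp": [0, 0, -2], "yaw": 0},
  {"dp": [0, 0, -2], "yaw": 0},
  {"dp": [0, 0, -2], "yaw": 0},
  {"dp": [0, 0, -2], "yaw": 0},
  {"dp": [0, 0, -2], "yaw": 0},
  {"dp": [0, 0, -2], "yaw": 0},
], fingers=-1, grip_force=40)

```text
clock: 4.4
eef_pos: [397.4, -328.4, 11.6]
tcp_rot: [3.141, 0.0, 1.863]
contact_force: [-0.6, 1.6, 6.0]
opening: 0.175
grasp_force: 39.0
```

Request:
carry_out([
  {"dp": [0, 0, -10], "yaw": 0},
  {"dp": [0, 0, -30], "yaw": 0},
  {"dp": [0, 0, -60], "yaw": 0},
  {"dp": [0, 0, -60], "yaw": 0},
])

```text
clock: 4.9
eef_pos: [398.6, -329.4, 73.6]
tcp_rot: [3.139, 0.004, 1.863]
contact_force: [-0.5, 0.3, -0.4]
opening: 0.176
grasp_force: 39.2
```

```bash
python3 to.py 571 -215.5 70 172
```

```text
now [ 398.6 -329.4   73.6] 106.7 dp [ 59.4 198.    3.6] yaw -65.3 q [-0.69  0.41  1.99 -0.    0.73 -0.99]
```

Request:
carry_out([
  {"dp": [8, 25, 0], "yaw": -8},
  {"dp": [15, 50, 0], "yaw": -16},
  {"dp": [22, 75, 0], "yaw": -24},
  {"dp": [30, 100, 0], "yaw": -33},
  {"dp": [38, 125, 0], "yaw": -41},
  {"dp": [45, 150, 0], "yaw": -49},
  {"dp": [52, 175, 0], "yaw": -57},
  {"dp": [60, 199, 0], "yaw": -65.3},
  {"dp": [60, 199, 0], "yaw": -65.3},
  {"dp": [60, 199, 0], "yaw": -65.3},
])

```text
clock: 6.15
eef_pos: [569.6, -213.6, 70.6]
tcp_rot: [3.141, -0.001, 3.001]
contact_force: [-0.4, -1.0, -0.1]
opening: 0.173
grasp_force: 39.1
```

```bash
python3 to.py 571 -215.5 16 172; python3 - <<'E'
from h import *
a=r.grab_frame("top");b=r.grab_frame("scene"); cv2.imwrite("pics/b2.png",np.hstack([cv2.resize(a[180:300,300:440,::-1],None,fx=3,fy=3),cv2.resize(b[170:290,280:410,::-1],None,fx=3,fy=3)]))
E
```

```text
now [ 569.6 -213.6   70.6] 171.9 dp [-1.7 -1.7 54.6] yaw -0.1 q [-0.36  0.53  1.79 -0.    0.82 -1.79]
```

View pics/b2.png

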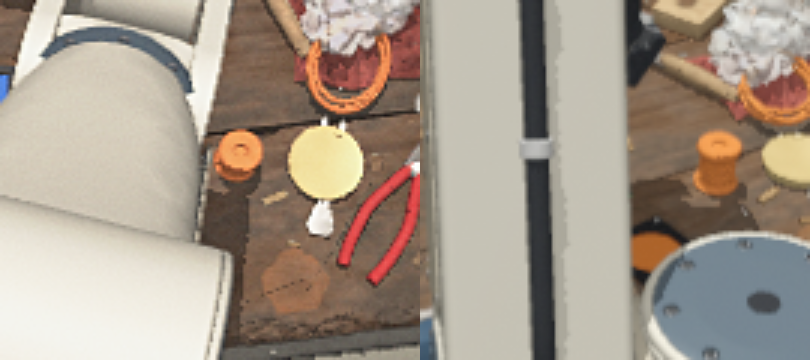

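The battery has left the bench and is in the grip. The spool at (240,155) is undisturbed. Lowering it into the green pad.

Request:
carry_out([
  {"dp": [-1.5, -1.5, 15], "yaw": 0},
  {"dp": [-1.5, -1.5, 30], "yaw": 0},
  {"dp": [-1.5, -1.5, 45], "yaw": 0},
  {"dp": [-1.5, -1.5, 52], "yaw": 0},
  {"dp": [-1.5, -1.5, 56], "yaw": 0},
  {"dp": [-1.5, -1.5, 56.5], "yaw": 0},
  {"dp": [-1.5, -1.5, 56.5], "yaw": 0},
])

```text
clock: 7.12
eef_pos: [572.1, -215.4, 15.1]
tcp_rot: [-3.141, 0.001, 3.003]
contact_force: [0.7, 0.4, -0.8]
opening: 0.176
grasp_force: 39.1
```

Request:
carry_out([
  {"dp": [0, 0, 0], "yaw": 0},
  {"dp": [0, 0, 0], "yaw": 0},
  {"dp": [0, 0, 0], "yaw": 0},
  {"dp": [0, 0, 0], "yaw": 0},
  {"dp": [0, 0, -10], "yaw": 0},
  {"dp": [0, 0, -30], "yaw": 0},
  {"dp": [0, 0, -70], "yaw": 0},
  {"dp": [0, 0, -100], "yaw": 0},
  {"dp": [0, 0, -100], "yaw": 0},
], fingers=-0.2)

```text
clock: 8.25
eef_pos: [573.9, -216.0, 118.9]
tcp_rot: [-3.14, 0.006, 3.003]
contact_force: [0.6, -0.6, -0.8]
opening: 0.402
grasp_force: 0.0
```

```bash
python3 to.py 509 -319.5 80 61
```

```text
now [ 573.9 -216.   118.9] 172.0 dp [  49.9 -111.5   38.9] yaw 111.0 q [-0.36  0.47  1.76  0.    0.91 -1.79]
```

Request:
carry_out([
  {"dp": [7, -16, 0], "yaw": 10},
  {"dp": [14, -32, 0], "yaw": 20},
  {"dp": [21, -48, 0], "yaw": 30},
  {"dp": [28, -64, 0], "yaw": 40},
  {"dp": [36, -80, 0], "yaw": 50},
  {"dp": [43, -96, 0], "yaw": 60},
  {"dp": [50, -111.5, 0], "yaw": 70},
  {"dp": [50, -111.5, 10], "yaw": 72},
  {"dp": [50, -111.5, 30], "yaw": 72},
  {"dp": [50, -111.5, 30], "yaw": 72},
], fingers=1)

```text
clock: 9.5
eef_pos: [505.8, -317.4, 82.9]
tcp_rot: [-3.139, -0.003, 1.749]
contact_force: [1.0, 0.3, 0.5]
opening: 1.004
grasp_force: 0.0
```

```bash
python3 to.py 509 -319.5 20 100
```

```text
now [ 505.8 -317.4   82.9] 100.2 dp [-2.7  2.8 62.9] yaw 0.2 q [-0.56  0.5   1.81  0.    0.84 -0.74]
```

Request:
carry_out([
  {"dp": [0, 2, 10], "yaw": 0},
  {"dp": [0, 2, 20], "yaw": 0},
  {"dp": [0, 2, 20], "yaw": 0},
  {"dp": [0, 2, 20], "yaw": 0},
])

```text
clock: 10.0
eef_pos: [508.9, -318.4, 64.9]
tcp_rot: [3.142, 0.0, 1.746]
contact_force: [-0.2, -0.0, 0.1]
opening: 1.001
grasp_force: 0.0
```

```bash
python3 to.py 509 -319.5 20 100
```

```text
now [ 508.9 -318.4   64.9] 100.1 dp [-1.1 -0.1 44.9] yaw 0.1 q [-0.56  0.53  1.81  0.    0.8  -0.74]
```

Request:
carry_out([
  {"dp": [-1, 0, 12], "yaw": 0},
  {"dp": [-1, 0, 24], "yaw": 0},
  {"dp": [-1, 0, 36], "yaw": 0},
  {"dp": [-1, 0, 45], "yaw": 0},
  {"dp": [-1, 0, 45], "yaw": 0},
])

```text
clock: 10.62
eef_pos: [508.4, -319.0, 18.7]
tcp_rot: [-3.14, -0.001, 1.746]
contact_force: [0.0, -0.2, 0.2]
opening: 0.997
grasp_force: 0.0
```

Request:
carry_out([
  {"dp": [0, 0, 0], "yaw": 0},
  {"dp": [0, 0, 0], "yaw": 0},
  {"dp": [0, 0, 0], "yaw": 0},
  {"dp": [0, 0, 0], "yaw": 0},
  {"dp": [0, 0, 0], "yaw": 0},
  {"dp": [0, 0, 0], "yaw": 0},
  {"dp": [0, 0, 0], "yaw": 0},
], fingers=-1)

```text
clock: 11.5
eef_pos: [509.4, -319.6, 20.5]
tcp_rot: [3.141, 0.001, 1.746]
contact_force: [-0.7, 1.6, 7.0]
opening: 0.462
grasp_force: 39.8
```

```bash
python3 to.py 439.7 -208.5 60 100
```

```text
now [ 509.4 -319.6   20.5] 100.0 dp [121.6 -49.3 -39.5] yaw 0.0 q [-0.56  0.59  1.82  0.    0.72 -0.74]
```

Request:
carry_out([
  {"dp": [0, 0, -15], "yaw": 0},
  {"dp": [0, 0, -40], "yaw": 0},
  {"dp": [25, -10, -45], "yaw": 0},
  {"dp": [50, -20, -45], "yaw": 0},
  {"dp": [75, -30, -45], "yaw": 0},
  {"dp": [100, -40, -45], "yaw": 0},
  {"dp": [115, -47, -45], "yaw": 0},
  {"dp": [121.5, -49.5, -45], "yaw": 0},
  {"dp": [121.5, -49.5, -45], "yaw": 0},
  {"dp": [121.5, -49.5, -45], "yaw": 0},
])

```text
clock: 12.75
eef_pos: [439.8, -209.0, 64.9]
tcp_rot: [3.141, 0.001, 1.746]
contact_force: [-0.1, -0.1, 0.4]
opening: 0.461
grasp_force: 40.2
```

```bash
python3 to.py 439.7 -208.5 22.5 100
```

```text
now [ 439.8 -209.    64.9] 100.0 dp [ 0.5 -0.  42.4] yaw 0.0 q [-0.45  0.39  2.06 -0.    0.69 -0.62]
```

Request:
carry_out([
  {"dp": [0.5, 0, 12], "yaw": 0},
  {"dp": [0.5, 0, 24], "yaw": 0},
  {"dp": [0.5, 0, 34], "yaw": 0},
  {"dp": [0.5, 0, 40], "yaw": 0},
  {"dp": [0.5, 0, 42], "yaw": 0},
  {"dp": [0.5, 0, 42.5], "yaw": 0},
  {"dp": [0.5, 0, 42.5], "yaw": 0},
])

```text
clock: 13.62
eef_pos: [438.6, -207.8, 22.6]
tcp_rot: [-3.141, -0.0, 1.746]
contact_force: [-2.7, -0.3, 4.2]
opening: 0.46
grasp_force: 40.4
```

Request:
carry_out([
  {"dp": [0, 0, 0], "yaw": 0},
  {"dp": [0, 0, 0], "yaw": 0},
  {"dp": [0, 0, 0], "yaw": 0},
  {"dp": [0, 0, 0], "yaw": 0},
  {"dp": [0, 0, 0], "yaw": 0},
  {"dp": [0, 0, 0], "yaw": 0},
  {"dp": [0, 0, -15], "yaw": 0},
  {"dp": [0, 0, -40], "yaw": 0},
  {"dp": [0, 0, -80], "yaw": 0},
  {"dp": [0, 0, -130], "yaw": 0},
  {"dp": [0, 0, -180], "yaw": 0},
  {"dp": [0, 0, -180], "yaw": 0},
], fingers=1)

```text
clock: 15.12
eef_pos: [441.2, -209.0, 207.0]
tcp_rot: [3.135, 0.005, 1.746]
contact_force: [-0.1, 0.4, -0.0]
opening: 1.003
grasp_force: 0.0
```

```bash
python3 to.py 616.6 105.7 200 30.8
```

```text
now [ 441.2 -209.   207. ] 100.0 dp [279.2 227.6   7. ] yaw 69.2 q [-0.45  0.17  1.96 -0.    1.   -0.62]
```

Request:
carry_out([
  {"dp": [25, 20, 0], "yaw": 6},
  {"dp": [56, 45, 0], "yaw": 14},
  {"dp": [87, 71, 0], "yaw": 22},
  {"dp": [118, 96, 0], "yaw": 29},
  {"dp": [149, 122, 0], "yaw": 37},
  {"dp": [180, 147, 0], "yaw": 45},
  {"dp": [211, 172, 0], "yaw": 52},
  {"dp": [242, 197, 0], "yaw": 60},
  {"dp": [268, 218, 0], "yaw": 66},
  {"dp": [279, 228, 0], "yaw": 69},
  {"dp": [279, 228, 0], "yaw": 69},
  {"dp": [279, 228, 0], "yaw": 69},
])

```text
clock: 16.62
eef_pos: [614.0, 106.0, 201.8]
tcp_rot: [-3.141, 0.001, 0.543]
contact_force: [0.2, -1.0, 1.1]
opening: 1.005
grasp_force: 0.0
```

```bash
python3 to.py 616.6 105.7 90 30.8; python3 - <<'E'
from h import *
im=r.grab_frame("top"); show(im,(115,180,435,330),2.4,"pics/b3.png")
E
```

```text
now [614.  106.  201.8] 31.1 dp [  2.    1.6 111.8] yaw 0.3 q [ 0.17  0.39  1.67 -0.    1.08  1.2 ]
```

View pics/b3.png

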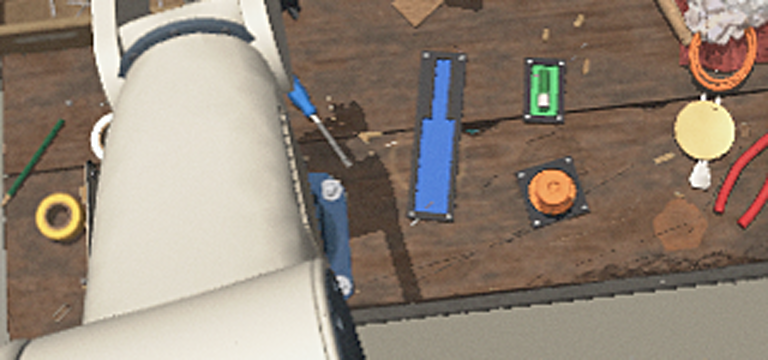

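The battery lies in the green cut-out at (544,92) and the spool in the orange one at (552,191). The tape and driver are unmoved. Next is the driver.

Request:
carry_out([
  {"dp": [2, 1, 25], "yaw": 0},
  {"dp": [2, 1, 55], "yaw": 0},
  {"dp": [2, 1, 85], "yaw": 0},
  {"dp": [2, 1, 115], "yaw": 0},
  {"dp": [2, 1, 140], "yaw": 0},
  {"dp": [2, 1, 150], "yaw": 0},
  {"dp": [2, 1, 150], "yaw": 0},
  {"dp": [2, 1, 150], "yaw": 0},
], fingers=0.2)

```text
clock: 17.68
eef_pos: [617.8, 106.7, 53.4]
tcp_rot: [3.141, -0.001, 0.542]
contact_force: [0.1, 1.4, 0.6]
opening: 0.599
grasp_force: 0.0
```

```bash
python3 to.py 616.6 105.7 12 30.8
```

```text
now [617.8 106.7  53.4] 31.0 dp [-1.5  0.3 41.4] yaw 0.2 q [0.17 0.57 1.76 0.   0.81 1.2 ]
```

Request:
carry_out([
  {"dp": [-1, 0, 12], "yaw": 0},
  {"dp": [-1, 0, 24], "yaw": 0},
  {"dp": [-1, 0, 34], "yaw": 0},
  {"dp": [-1, 0, 40.5], "yaw": 0},
  {"dp": [-1, 0, 40.5], "yaw": 0},
  {"dp": [-1, 0, 40.5], "yaw": 0},
])

```text
clock: 18.42
eef_pos: [616.4, 106.3, 11.9]
tcp_rot: [3.141, -0.0, 0.542]
contact_force: [-0.3, 0.6, 0.6]
opening: 0.6
grasp_force: 0.0
```

Request:
carry_out([
  {"dp": [0, 0, 0], "yaw": 0},
  {"dp": [0, 0, 0], "yaw": 0},
  {"dp": [0, 0, 0], "yaw": 0},
  {"dp": [0, 0, 0], "yaw": 0},
  {"dp": [0, 0, 0], "yaw": 0},
  {"dp": [0, 0, 0], "yaw": 0},
  {"dp": [0, 0, 0], "yaw": 0},
], fingers=-1, grip_force=60)

```text
clock: 19.3
eef_pos: [616.5, 106.3, 12.4]
tcp_rot: [3.141, -0.001, 0.542]
contact_force: [-1.7, -0.5, 6.8]
opening: 0.249
grasp_force: 59.0
```

Request:
carry_out([
  {"dp": [0, 0, -15], "yaw": 0},
  {"dp": [0, 0, -40], "yaw": 0},
  {"dp": [0, 0, -80], "yaw": 0},
  {"dp": [0, 0, -120], "yaw": 0},
  {"dp": [0, 0, -160], "yaw": 0},
  {"dp": [0, 0, -180], "yaw": 0},
  {"dp": [0, 0, -180], "yaw": 0},
  {"dp": [0, 0, -180], "yaw": 0},
])

```text
clock: 20.3
eef_pos: [615.8, 106.2, 191.2]
tcp_rot: [-3.141, 0.001, 0.542]
contact_force: [-0.1, 0.3, -1.4]
opening: 0.243
grasp_force: 59.8
```

```bash
python3 to.py 489.7 -66.9 190 169.2;  python3 to.py 489.7 -66.9 190 100
```

```text
now [615.8 106.2 191.2] 31.0 dp [-197.3   83.3    1.2] yaw -138.2 q [ 0.17  0.4   1.68 -0.    1.06  1.2 ]
now [615.8 106.2 191.2] 31.0 dp [-197.3   83.3    1.2] yaw -69.0 q [ 0.17  0.4   1.68 -0.    1.06  1.2 ]
```

Request:
carry_out([
  {"dp": [-14, 6, 0], "yaw": -9},
  {"dp": [-28, 12, 0], "yaw": -18},
  {"dp": [-42, 18, 0], "yaw": -27},
  {"dp": [-56, 24, 0], "yaw": -36},
  {"dp": [-71, 30, 0], "yaw": -46},
  {"dp": [-85, 36, 0], "yaw": -55},
  {"dp": [-99, 42, 0], "yaw": -64},
  {"dp": [-113, 48, 0], "yaw": -73},
  {"dp": [-127, 54, 0], "yaw": -82},
  {"dp": [-141, 60, 0], "yaw": -92},
  {"dp": [-155, 66, 0], "yaw": -101},
  {"dp": [-169, 72, 0], "yaw": -110},
])

```text
clock: 21.8
eef_pos: [507.5, -42.9, 190.5]
tcp_rot: [-3.14, -0.002, 2.467]
contact_force: [0.7, -0.5, -1.9]
opening: 0.245
grasp_force: 59.8
```

Request:
carry_out([
  {"dp": [0, 0, 20], "yaw": -9},
  {"dp": [0, 0, 45], "yaw": -18},
  {"dp": [0, 0, 70], "yaw": -28},
  {"dp": [0, 0, 95], "yaw": -28},
  {"dp": [0, 0, 115], "yaw": -28},
  {"dp": [0, 0, 115], "yaw": -28},
  {"dp": [0, 0, 115], "yaw": -28},
])

```text
clock: 22.68
eef_pos: [508.5, -42.6, 76.8]
tcp_rot: [-3.142, -0.0, 2.95]
contact_force: [0.3, 0.5, -1.8]
opening: 0.25
grasp_force: 59.8
```

```bash
python3 to.py 489.7 -66.9 60 169.2
```

```text
now [508.5 -42.6  76.8] 169.0 dp [ 13.8 -27.4  16.8] yaw -0.2 q [-0.09  0.4   2.    0.    0.74 -1.47]
```

Request:
carry_out([
  {"dp": [7, -14, 4], "yaw": 0},
  {"dp": [14, -27.5, 10], "yaw": 0},
  {"dp": [14, -27.5, 25], "yaw": 0},
  {"dp": [14, -27.5, 37], "yaw": 0},
  {"dp": [14, -27.5, 37], "yaw": 0},
  {"dp": [14, -27.5, 37], "yaw": 0},
])

```text
clock: 23.42
eef_pos: [489.7, -66.7, 39.6]
tcp_rot: [3.142, -0.0, 2.951]
contact_force: [0.5, -0.0, -1.6]
opening: 0.245
grasp_force: 59.9
```

```bash
python3 to.py 489.7 -66.9 14.5 169.2;python3 - <<'E'
from h import *
im=r.grab_frame("top"); show(im,(240,180,400,290),5,"pics/b4.png")
im=r.grab_frame("scene"); show(im,(200,200,360,310),5,"pics/b5.png")
E
```

```text
now [489.7 -66.7  39.6] 169.1 dp [-0.  -0.2 25.1] yaw -0.1 q [-0.14  0.45  2.05  0.    0.64 -1.52]
```

View pics/b4.png

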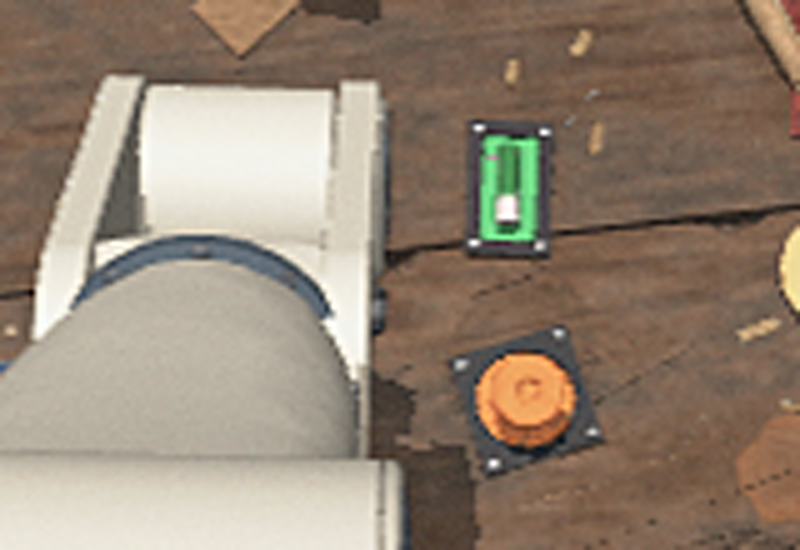

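The arm hides the driver. The battery at (508,185) and the spool at (525,398) both sit centrally in their cut-outs. I lower the driver the 25 mm and release.

Request:
carry_out([
  {"dp": [0, 0, 10], "yaw": 0},
  {"dp": [0, 0, 18], "yaw": 0},
  {"dp": [0, 0, 23], "yaw": 0},
  {"dp": [0, 0, 25], "yaw": 0},
  {"dp": [0, 0, 25], "yaw": 0},
  {"dp": [0, 0, 25], "yaw": 0},
])

```text
clock: 24.28
eef_pos: [489.7, -67.0, 14.8]
tcp_rot: [3.142, 0.0, 2.95]
contact_force: [0.4, -0.1, -1.0]
opening: 0.247
grasp_force: 59.9
```

Request:
carry_out([
  {"dp": [0, 0, 0], "yaw": 0},
  {"dp": [0, 0, 0], "yaw": 0},
  {"dp": [0, 0, 0], "yaw": 0},
  {"dp": [0, 0, 0], "yaw": 0},
  {"dp": [0, 0, -10], "yaw": 0},
  {"dp": [0, 0, -30], "yaw": 0},
  {"dp": [0, 0, -75], "yaw": 0},
  {"dp": [0, 0, -130], "yaw": 0},
  {"dp": [0, 0, -190], "yaw": 0},
  {"dp": [0, 0, -250], "yaw": 0},
  {"dp": [0, 0, -290], "yaw": 0},
  {"dp": [0, 0, -290], "yaw": 0},
], fingers=0)

```text
clock: 25.78
eef_pos: [491.1, -67.1, 308.9]
tcp_rot: [3.141, 0.007, 2.95]
contact_force: [-0.1, -0.2, 0.0]
opening: 0.505
grasp_force: 0.0
```

```bash
python3 to.py 440 380 300 150; python3 - <<'E'
from h import *
im=cv2.imread("pics/top0.png")[:,:,::-1].copy()
w=ray("top",[[164,237],[139,270]],11);print(w)
im=r.grab_frame("top"); c=blobs("top",im,(15,130,90),(32,255,255),(125,255,155,285))
for k in c[:2]: print(rect("top",k,11),cv2.boundingRect(k))
E
```

```text
now [491.1 -67.1 308.9] 169.0 dp [135.1 429.3   8.9] yaw 19.0 q [-0.14  0.08  1.82  0.    1.23 -1.52]
[[568.70507506 325.63330815  11.        ]
 [476.18386212 405.78144319  11.        ]]
[476.  403.   61.6  54.4  83.8] (130, 261, 21, 19)
```

Request:
carry_out([
  {"dp": [8, 35, 0], "yaw": 5},
  {"dp": [17, 74, 0], "yaw": 12},
  {"dp": [26, 114, 0], "yaw": 19},
  {"dp": [35, 154, 0], "yaw": 26},
  {"dp": [44, 194, 0], "yaw": 33},
  {"dp": [53, 234, 0], "yaw": 40},
  {"dp": [62, 274, 0], "yaw": 47},
  {"dp": [71, 314, 0], "yaw": 54},
  {"dp": [80, 354, 0], "yaw": 61},
  {"dp": [90, 394, 0], "yaw": 68},
  {"dp": [98, 432, 0], "yaw": 74},
  {"dp": [104, 458, 0], "yaw": 79},
], fingers=1)

```text
clock: 27.32
eef_pos: [473.5, 403.6, 302.6]
tcp_rot: [-3.139, 0.002, 1.569]
contact_force: [0.4, 0.0, -0.8]
opening: 1.002
grasp_force: 0.0
```

Request:
carry_out([
  {"dp": [0, 0, 30], "yaw": 0},
  {"dp": [0, 0, 70], "yaw": 0},
  {"dp": [0, 0, 120], "yaw": 0},
  {"dp": [0, 0, 170], "yaw": 0},
  {"dp": [0, 0, 205], "yaw": 0},
  {"dp": [0, 0, 220], "yaw": 0},
  {"dp": [0, 0, 220], "yaw": 0},
  {"dp": [0, 0, 220], "yaw": 0},
])

```text
clock: 28.32
eef_pos: [475.2, 403.1, 86.0]
tcp_rot: [3.14, -0.001, 1.572]
contact_force: [0.4, -0.2, 0.5]
opening: 1.001
grasp_force: 0.0
```

```bash
python3 to.py 475.7 403.3 9 90; python3 - <<'E'
from h import *
a=r.grab_frame("top"); b=r.grab_frame("scene")
cv2.imwrite("pics/b6.png",np.hstack([cv2.resize(a[190:290,270:370,::-1],(390,390),interpolation=2),cv2.resize(b[245:345,90:190,::-1],(390,390),interpolation=2)]))
E
```

```text
now [475.2 403.1  86. ] 90.0 dp [ 0.2  0.5 77. ] yaw 0.0 q [0.7  0.52 1.75 0.   0.86 0.7 ]
```

View pics/b6.png

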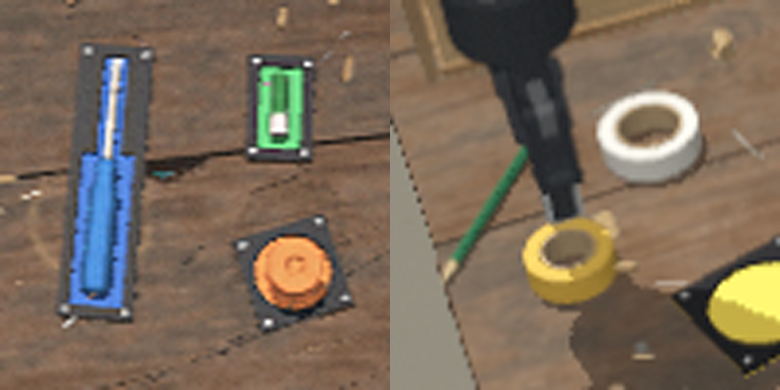

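The driver lies in its cut-out with its blade in the slot (115,100). The open gripper stands over the yellow roll (568,255), clear of the white roll. Descending to grip.

Request:
carry_out([
  {"dp": [0, 0.5, 20], "yaw": 0},
  {"dp": [0, 0.5, 40], "yaw": 0},
  {"dp": [0, 0.5, 58], "yaw": 0},
  {"dp": [0, 0.5, 70], "yaw": 0},
  {"dp": [0, 0.5, 78], "yaw": 0},
  {"dp": [0, 0.5, 78], "yaw": 0},
  {"dp": [0, 0.5, 78], "yaw": 0},
])

```text
clock: 29.3
eef_pos: [475.3, 402.8, 7.2]
tcp_rot: [3.141, -0.001, 1.572]
contact_force: [-0.1, 0.5, 0.0]
opening: 0.996
grasp_force: 0.0
```

Request:
carry_out([
  {"dp": [0, 0, 0], "yaw": 0},
  {"dp": [0, 0, 0], "yaw": 0},
  {"dp": [0, 0, 0], "yaw": 0},
  {"dp": [0, 0, 0], "yaw": 0},
  {"dp": [0, 0, 0], "yaw": 0},
  {"dp": [0, 0, 0], "yaw": 0},
], fingers=-1, grip_force=40)

```text
clock: 30.05
eef_pos: [475.3, 402.8, 7.6]
tcp_rot: [3.141, -0.001, 1.572]
contact_force: [-0.3, -1.1, 5.6]
opening: 0.632
grasp_force: 42.1
```

Request:
carry_out([
  {"dp": [0, 0, -10], "yaw": 0},
  {"dp": [0, 0, -25], "yaw": 0},
  {"dp": [0, 0, -40], "yaw": 0},
  {"dp": [0, 0, -50], "yaw": 0},
  {"dp": [0, 0, -50], "yaw": 0},
])

```text
clock: 30.68
eef_pos: [475.6, 403.0, 58.0]
tcp_rot: [3.14, -0.001, 1.572]
contact_force: [0.6, -0.2, -1.3]
opening: 0.631
grasp_force: 42.4
```

```bash
python3 to.py 395.6 301.3 58 90
```

```text
now [475.6 403.   58. ] 90.0 dp [-101.6  -80.     0. ] yaw 0.0 q [0.7  0.56 1.76 0.   0.81 0.7 ]
```

Request:
carry_out([
  {"dp": [-15, -12, 0], "yaw": 0},
  {"dp": [-35, -28, 0], "yaw": 0},
  {"dp": [-60, -47, 0], "yaw": 0},
  {"dp": [-82, -65, 0], "yaw": 0},
  {"dp": [-97, -76, 0], "yaw": 0},
  {"dp": [-101.5, -80, 0], "yaw": 0},
  {"dp": [-101.5, -80, 0], "yaw": 0},
  {"dp": [-101.5, -80, 0], "yaw": 0},
])

```text
clock: 31.68
eef_pos: [395.8, 301.7, 56.9]
tcp_rot: [3.141, -0.001, 1.572]
contact_force: [-0.1, -0.3, -1.3]
opening: 0.632
grasp_force: 42.3
```

```bash
python3 to.py 395.6 301.3 10 90; python3 - <<'E'
from h import *
b=r.grab_frame("scene"); show(b,(90,220,250,350),4,"pics/b7.png")
E
```

```text
now [395.8 301.7  56.9] 90.1 dp [-0.4 -0.2 46.9] yaw 0.1 q [0.65 0.42 2.04 0.   0.68 0.65]
```

View pics/b7.png

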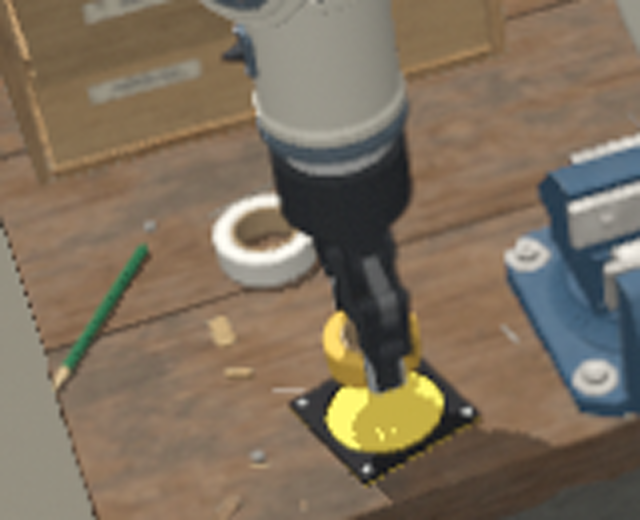

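The roll is held level above the yellow cut-out (385,410), and the white roll (265,240) is untouched. Lowering it and letting go.

Request:
carry_out([
  {"dp": [-0.5, 0, 12], "yaw": 0},
  {"dp": [-0.5, 0, 26], "yaw": 0},
  {"dp": [-0.5, 0, 38], "yaw": 0},
  {"dp": [-0.5, 0, 45], "yaw": 0},
  {"dp": [-0.5, 0, 47], "yaw": 0},
  {"dp": [-0.5, 0, 47], "yaw": 0},
  {"dp": [-0.5, 0, 47], "yaw": 0},
])

```text
clock: 32.6
eef_pos: [395.3, 300.6, 9.9]
tcp_rot: [3.141, -0.0, 1.572]
contact_force: [-0.1, -0.2, -0.7]
opening: 0.633
grasp_force: 42.4
```

Request:
carry_out([
  {"dp": [0, 0, 0], "yaw": 0},
  {"dp": [0, 0, 0], "yaw": 0},
  {"dp": [0, 0, 0], "yaw": 0},
  {"dp": [0, 0, 0], "yaw": 0},
  {"dp": [0, 0, 0], "yaw": 0},
  {"dp": [0, 0, -12], "yaw": 0},
  {"dp": [0, 0, -35], "yaw": 0},
  {"dp": [0, 0, -80], "yaw": 0},
  {"dp": [0, 0, -140], "yaw": 0},
  {"dp": [0, 0, -200], "yaw": 0},
  {"dp": [0, 0, -250], "yaw": 0},
  {"dp": [0, 0, -290], "yaw": 0},
], fingers=1)

```text
clock: 34.1
eef_pos: [395.0, 300.4, 303.1]
tcp_rot: [3.139, -0.002, 1.572]
contact_force: [-0.1, -0.5, -0.2]
opening: 1.004
grasp_force: 0.0
```

```bash
python3 to.py 400 50 300 90
```

```text
now [395.  300.4 303.1] 90.0 dp [-250.4    4.8    3.1] yaw 0.0 q [0.65 0.09 1.83 0.   1.22 0.65]
```

Draw the arm away over the vice at height so the top camera sees the tape pad.

Request:
carry_out([
  {"dp": [-25, 0, 0], "yaw": 0},
  {"dp": [-60, 1, 0], "yaw": 0},
  {"dp": [-95, 2, 0], "yaw": 0},
  {"dp": [-130, 3, 0], "yaw": 0},
  {"dp": [-165, 4, 0], "yaw": 0},
  {"dp": [-200, 5, 0], "yaw": 0},
  {"dp": [-230, 5, 0], "yaw": 0},
  {"dp": [-250, 5, 0], "yaw": 0},
  {"dp": [-250, 5, 0], "yaw": 0},
  {"dp": [-250, 5, 0], "yaw": 0},
])

```text
clock: 35.35
eef_pos: [400.2, 50.8, 300.2]
tcp_rot: [3.141, -0.0, 1.571]
contact_force: [-0.7, 0.6, -0.2]
opening: 1.001
grasp_force: 0.0
```

```bash
python3 - <<'E'
from h import *
im=r.grab_frame("top"); show(im,(115,180,375,320),3,"pics/b8.png")
for nm,lo,hi,b,z in [("tape",(15,90,70),(24,255,255),(158,275,197,312),13),("spool",(3,120,40),(12,255,255),(330,240,362,276),25.5),("driver",(98,120,60),(108,255,255),(280,220,315,275),13),("white",(0,0,150),(180,60,255),(148,222,182,252),11)]:
    for c in blobs("top",im,lo,hi,b)[:1]: print(nm,rect("top",c,z))
print(r.sense()["clock"])
E
```

```text
spool [ 421.4 -205.2   48.5   26.2   74.5]
driver [493.4 -67.5 106.8  26.  -12.1]
white [567.7 316.7  92.8  85.5  -2.2]
35.4
```

View pics/b8.png

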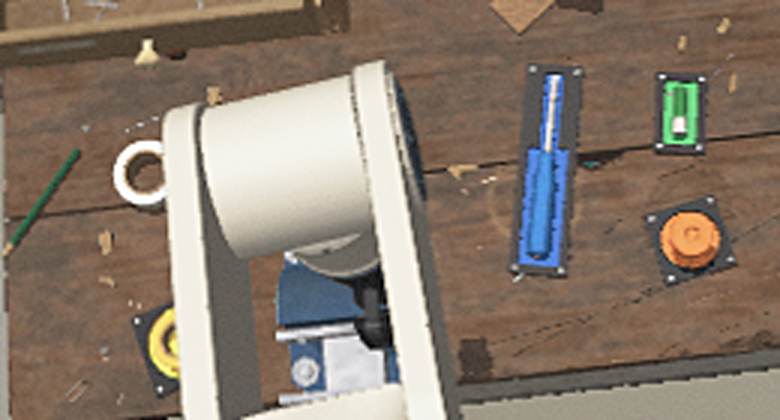

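The driver, battery and spool are seated. The tape at (170,340) is half hidden, so I move further clear.

Request:
carry_out([
  {"dp": [-30, 0, 0], "yaw": 0},
  {"dp": [-70, 0, 0], "yaw": 0},
  {"dp": [-110, 0, 0], "yaw": 0},
  {"dp": [-150, 0, 0], "yaw": 0},
  {"dp": [-170, 0, 0], "yaw": 0},
  {"dp": [-170, 0, 0], "yaw": 0},
  {"dp": [-170, 0, 0], "yaw": 0},
])

```text
clock: 36.28
eef_pos: [400.5, -118.6, 299.7]
tcp_rot: [-3.141, -0.0, 1.572]
contact_force: [0.2, 0.5, -0.1]
opening: 0.998
grasp_force: 0.0
```

```bash
python3 - <<'E'
from h import *
im=r.grab_frame("top"); s=r.grab_frame("scene")
a=im[220:320,140:240,::-1]; b=s[265:365,140:240,::-1]
cv2.imwrite("pics/b9.png",np.hstack([cv2.resize(x,(395,395),interpolation=2) for x in(a,b)]))
hsv=cv2.cvtColor(im,cv2.COLOR_RGB2HSV); print(hsv[293,170:186,0],hsv[293,160:198,1])
for nm,lo,hi,b,z in [("tape",(15,90,60),(24,255,255),(158,275,197,312),13),("white",(0,0,150),(180,60,255),(148,222,182,252),11)]:
    for c in blobs("top",im,lo,hi,b)[:1]: print(nm,rect("top",c,z))
E
```

```text
[13 21 25 31 31 30 30 30 31 28 20 26 27 20 16 19] [ 62  10  20  28 145 135 129 128 126  88  93 140 148 121 108 109 110 112
 111 110 130 131 128 155 158 161 119 130  69  32  28  95  97 100  96 101
 106  93]
tape [396.6 303.8  36.9  36.7 -49.9]
white [569.1 327.4  65.7  62.   83.5]
```

View pics/b9.png

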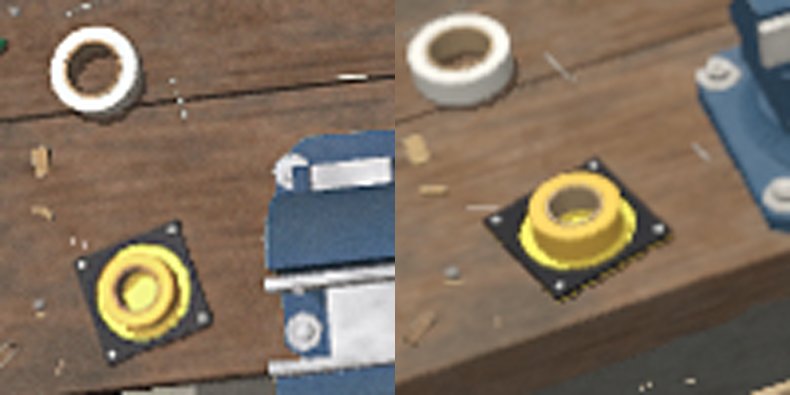

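The roll lies flat inside the yellow cut-out in both views, at (140,290) and (575,215). The white roll reads the same as at the start, (569,327). Handing in.

```bash
python3 -c "
from rig import r
print(r.sign_off())"
```

```text
the job is handed in; nothing more can be done
None
```

The screwdriver, yellow tape, spool and battery were each placed and released in their own cut-outs, the white roll measured unmoved, and the job was handed in at about 36 s; no verdict was returned.

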